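# Zero a sample grinder and hold its setting

## Robot

A 6-joint arm with a two-finger parallel gripper is mounted at the origin on a cart in front of the work surface, level with it; the furniture and walls round the work are solid. World frame = base frame: x ahead of the robot, y to its left, z up, the work surface at z = 0. Lengths are in m, angles in rad, forces in N, time in s.
With the tool pointing down it reaches from about 0.425 to 0.95 m from the base axis. Payload 3.5 kg.
Tool frame: the origin (TCP) lies between the finger pads; the fingertips stand 17 mm ahead of it and the grasp point (between the pads) lies 2 mm behind it (ctrl.tip_reach is the distance from the TCP to the fingertips, in m); z points along the fingers, y is the direction in which the jaws open and shut (so a half turn about z gives the same grasp; the last joint's range is limited). The gripper opens to 85 mm and grips with 20 to 120 N. Pads are 22 mm wide; open, the fingers measure 114 mm over their backs; the gripper's body (76 mm by 85 mm) begins 54 mm behind the grasp point. The pads swing forward as they close: fully open they stand 13 mm farther back than shut.
Start: joints at [-1.465, 0.286, 1.577, -0, 1.279, -0.15], TCP at [0.171, -0.653, 0.248] pointing down, gripper open.
Joint ranges: [-2.77, 2.77], [-0.9, 2.22], [0.21, 2.48], [-1.53, 4.67], [0.24, 2.81], [-2.84, 2.84]. Speed limits (rad/s): [2.79, 2.79, 3.14, 3.14, 3.14, 3.14].

## Interface

Orientations are given as a unit quaternion [x, y, z, w].
In Python, from plant import monitor, imaging, workorder, ctrl gives the robot as it stands.
- The arm moves only by the tool send_rows, never from a script. Its argument "rows" is a list of rows, each a list of 4 numbers: the shift along the world's x, y, z normalised to -1 to 1, where 1 is 0.3 m, then the turn about the world's z normalised to -1 to 1, where 1 is 360 degrees. A call has 1 to 20 rows; each row is the pose to reach, as a shift and turn from the pose commanded when the call began, turning the shorter way round; what a row does not reach only later rows make up. A row lasts 1/8 s, in which the tool goes at most 62.5 mm and 10.7 degrees, less where a joint would pass 70% of its speed; a pose out of reach is approached as far as the arm can. A call with a number of a shift or a turn outside -1 to 1 is refused whole. A call with a gripper value outside its range is refused whole. "jaw" is the closure, from 0 (fully open) to 1 (shut), set as the call begins (left out, the last holds). The fingers move at their own pace and stop on an object; "newtons" is the grip in N (left out, the last holds). Time passes only in rows, so rows that repeat a pose let the fingers close. It gives the time, the measured TCP pose, the force and the opening at its end, in the units of the state.
- monitor.get_state(): the state, without advancing time (a new reading comes with each control period).
- imaging.read_camera(name): name is "scene" or "top" or "wrist"; returns the picture (480x640x3 uint8, red, green, blue); there is no depth.
- imaging.calibration(name): a dict with "intrinsics" (3x3 intrinsics, pixels), "dist_coeffs" ([k1, k2, p1, p2, k3] as OpenCV has them; the pictures are not rectified), "cam_to_world" (4x4, takes a point from camera to world coordinates). Camera axes: x right, y up, looking along -z (the intrinsics and any distortion apply to the point x, -y, -z); pixel columns grow to the right and rows downward; lengths in m; the calibration is good to about 2 mm. A picture is of the moment at which its call begins: read the wrist's pose just before it. calibration takes no time and is no camera call; for the wrist camera it gives the pose at the moment of the call.
- workorder.sign_off(): hands the job in, once; it reports no verdict.
The state is a dict: "time": time; "qpos": joint angles; "dq": joint speeds; "joint_efforts": joint torques, N m; "eef_pos": TCP position; "tcp_rot": TCP orientation; "contact_force": force on the tool from outside, world axes, zero at the start; "wrist_torque": the same for the moment, N m; "opening": opening from 0.0 (shut) to 1.0 (fully open).
Only numpy, scipy, OpenCV 4.12 (cv2) and the standard library are available. Lean on these libraries where they do the work, as an engineer would, in place of code of your own. Each camera call takes 0.05 s, during which the arm holds its last target.

## Task

Clean and zero the sample grinder: take the long brush out of its wooden pot, move it down to the bottom of the grinder's open throat and well up again, two times over, and stand it back in the pot. Then screw the dark knurled collar down clockwise until the burrs touch and it stops, back it off a quarter turn, and finish with the gripper still holding the collar at that setting, ready for a colleague to tighten the lock screw. Leave the mug, the cup under the spout and everything else where they are.

Things in the scene. Friction and masses are not known exactly. Their poses are not given: they have to be found in the camera images.
- grinder: low grey bench grinder, hopper off, too heavy to move, 235 x 120 mm. Origin on the counter under the vertical burr axis; x from spout to motor, z up. Round aluminium burr head, diameter 86, with a flat deck 105 above the counter, ticks every 15 degrees, long ticks every quarter turn. Motor bell (125 high) begins 77 behind the axis; spout (top at most 110) reaches 102 in front of it
- throat (a point): centre of the throat's mouth with the collar fully down: on the burr axis, 152 above the counter. The throat is a straight round hole, diameter 40, through collar and neck down to the lower burr, 88 above the counter (64 deep)
- collar: dark steel knurled ring nut, diameter 57, 32 tall, with a 40 hole, on the grinder's steel neck; a white line on its side and top marks its own -x. Origin on the axis at its underside, 120 above the counter (15 above the deck) when fully down. Grip it across its diameter, at any angle, from above
- collar_grip (a point): centre of the collar, on its axis and half-way up, 136 above the counter when fully down
- collar_turn (a joint): turn of the collar in rad: 0 = at the hard stop (burrs touch; white line points to the spout), growing counter-clockwise seen from above as it is backed off; 1.57 = a quarter turn off. Right-hand thread, rises 3 mm a turn, drag about 0.12 N m, stays where left; starts 1.9 to 3.2. Pressing against the stop does no harm
- brush_pot: fixed turned beech pot, diameter 66 (60 at the top), 68 tall, with a bore of diameter 26 down its axis to a floor 8 above the counter. Origin on the counter under its axis
- pot_floor (a point): centre of the bore's floor, 8 above the counter
- brush: long round grinder brush, 175 long, 60 g, standing upright in the pot, bristles down. Origin at the centre of the bristle end, z along the handle. Stiff tuft of diameter up to 20 and length 45, steel ferrule of diameter 18 up to 60, then a straight wooden handle of diameter 14 to the top end at 175
- brush_grip (a point): point on the brush's axis 140 above its bristle end (35 below the top end), a good place to take the handle with the gripper pointing down
- brush_tip (a point): centre of the brush's bristle end
- catch_cup: white cupping bowl, diameter 92, 62 tall, loose under the spout; stays there. Origin under its centre
- mug: white mug, 85 across, 91 tall, loose; stays where it is. Origin under its centre
- tray_dark: bright metal tray of roasted beans, 98 x 143 x 28, loose; stays where it is
- scoop: aluminium bean scoop, 62 x 186 x 56, loose; stays where it is
There are look-alikes about, which are no part of the job. What is shaped like the brush but pink, purple or yellow is not meant.

How it is judged:
By the outcome, as a careful person would: the job done as asked, in the order asked, and still so for the second after the job is handed in, while the arm keeps its last pose, push and grip.
It also fails if it takes over 64 s, if anything falls off the work surface, if the arm or the gripper's body presses on something with over 40 N, if the wrist force passes 120 N, or if a joint passes its speed limit or range.

## Working session

There is one attempt and no reset: what is moved stays moved. The work goes in short steps, Python scripts to look and compute and a tool call to move; the robot and the scene stay as the last step left them, time stands still between calls to the robot, and variables do not carry over. Pictures are saved under pics/ and viewed, and the job is handed in when it is done.

Besides the shell and the picture viewer there is one more tool, called by a JSON object that holds its "op" and its "data". send_rows: Moves the arm, as the interface text tells. Scaled input: -1 to 1 covers 0.3 m each way for a shift and 360 degrees each way for a turn. Its arguments: {"type":"object","properties":{"rows":{"type":"array"},"jaw":{"type":"number"},"newtons":{"type":"number"}},"required":["rows"]}

```bash
mkdir -p pics; ls; python3 - <<'E'
from plant import monitor, imaging, workorder, ctrl
import cv2
s=monitor.get_state(); print(s)
print([a for a in dir(ctrl) if a[0]!='_'])
for n in ("scene","top","wrist"):
    im=imaging.read_camera(n); cv2.imwrite(f"pics/{n}0.png",im[:,:,::-1])
    c=imaging.calibration(n); print(n,c)
E
```

```text
pics
{'time': 0.0, 'qpos': array([-1.46501206e+00,  2.87203502e-01,  1.57817649e+00, -2.22162715e-05,
        1.27859922e+00, -1.49978346e-01]), 'dq': array([ 9.64734772e-04, -2.68887172e-03, -1.56894241e-06, -4.42687118e-04,
        1.92327403e-04,  6.21837441e-04]), 'joint_efforts': array([-7.27397833e-06, -4.05978513e+01, -2.92626411e+01, -1.45163431e-04,
        5.74058431e-03,  8.06004948e-06]), 'eef_pos': array([ 0.17073571, -0.65241172,  0.24692218]), 'tcp_rot': array([ 9.91833207e-01,  1.27536134e-01,  1.57348899e-05, -1.19322176e-03]), 'contact_force': array([-0.4332047 , -0.4146699 , -0.79161926]), 'wrist_torque': array([ 0.00645068, -0.07879322,  0.04130268]), 'opening': 0.9985155533086065}
['Unreachable', 'tip_reach']
scene {'intrinsics': array([[463.86177814,   0.        , 322.37456003],
       [  0.        , 463.86177814, 239.4390128 ],
       [  0.        ,   0.        ,   1.        ]]), 'dist_coeffs': array([-0.11395041,  0.        ,  0.        ,  0.        ,  0.        ]), 'cam_to_world': array([[-0.67006797,  0.30931336, -0.67478453, -0.29400592],
       [-0.7422284
[... 513 characters left out ...]
 [-0.99816114,  0.06024003, -0.00674377, -0.03142733],
       [ 0.00689063,  0.22329496,  0.97472657,  1.54960592],
       [ 0.        ,  0.        ,  0.        ,  1.        ]])}
wrist {'intrinsics': array([[349.18906787,   0.        , 321.37391651],
       [  0.        , 349.18906787, 235.59177365],
       [  0.        ,   0.        ,   1.        ]]), 'dist_coeffs': array([0.01845005, 0.        , 0.        , 0.        , 0.        ]), 'cam_to_world': array([[ 0.25310703,  0.92606748,  0.27988541,  0.24192483],
       [-0.96743728,  0.24269936,  0.07184795, -0.63235402],
       [-0.00139196, -0.2889568 ,  0.95734112,  0.37217127],
       [ 0.        ,  0.        ,  0.        ,  1.        ]])}
```

View pics/scene0.png

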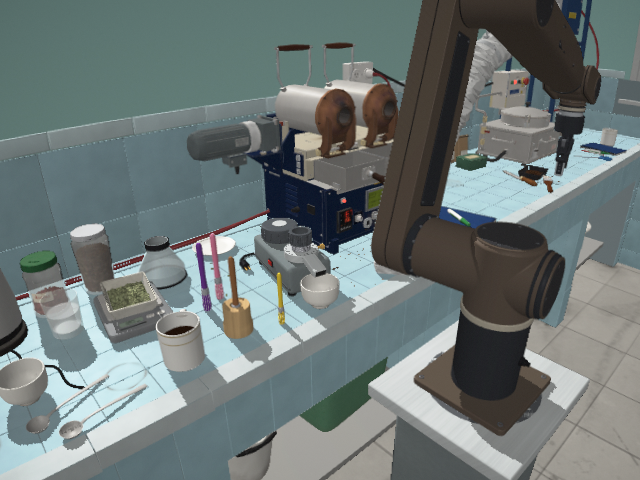

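View pics/top0.png

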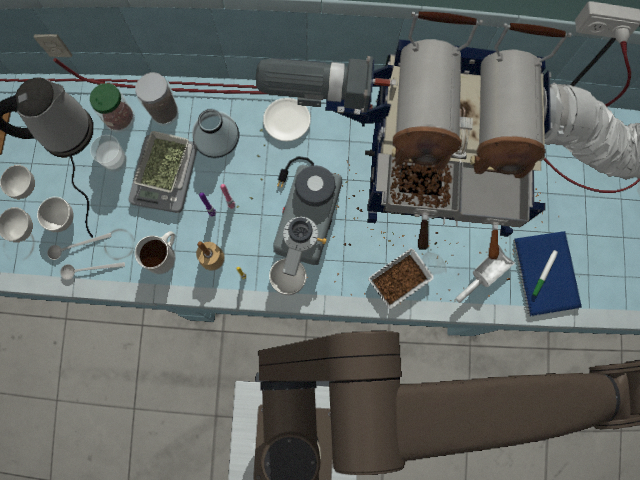

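View pics/wrist0.png

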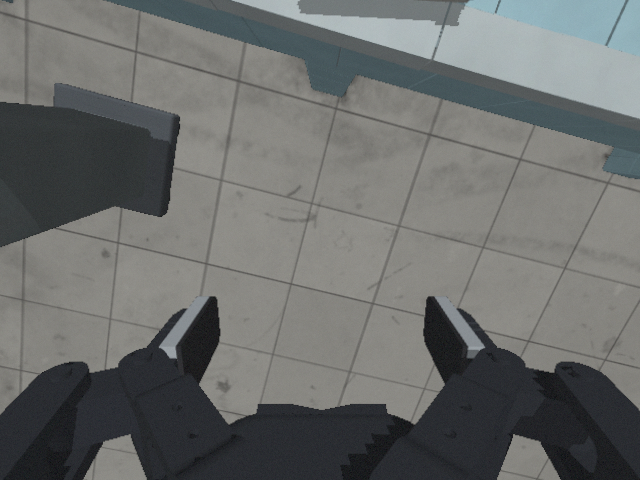

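```bash
cat > h.py <<'E'
import numpy as np, cv2
from plant import monitor, imaging, workorder, ctrl
def ray(c,px):
    K=c["intrinsics"];d=c["dist_coeffs"];T=c["cam_to_world"]
    p=cv2.undistortPoints(np.array([[px]],float),K,d)[0,0]
    v=T[:3,:3]@np.array([p[0],-p[1],-1.0]); return T[:3,3],v/np.linalg.norm(v)
def onz(c,px,z):
    o,v=ray(c,px); return o+v*(z-o[2])/v[2]
def proj(c,P):
    T=c["cam_to_world"]; q=(np.atleast_2d(P)-T[:3,3])@T[:3,:3]
    q=q*[1,-1,-1]
    return cv2.projectPoints(q.reshape(-1,1,3),np.zeros(3),np.zeros(3),c["intrinsics"],c["dist_coeffs"])[0][:,0]
def tri(c1,p1,c2,p2):
    o1,v1=ray(c1,p1);o2,v2=ray(c2,p2)
    A=np.stack([v1,-v2],1);t=np.linalg.lstsq(A,o2-o1,rcond=None)[0]
    a=o1+t[0]*v1;b=o2+t[1]*v2
    return (a+b)/2,np.linalg.norm(a-b)
def crop(src,x0,y0,x1,y1,k,out):
    im=cv2.imread(src)[y0:y1,x0:x1]; cv2.imwrite(out,cv2.resize(im,None,fx=k,fy=k,interpolation=cv2.INTER_CUBIC))
E
python3 - <<'E'
from h import *
crop("pics/top0.png",130,170,350,310,3.6,"pics/c1.png")
crop("pics/scene0.png",150,200,350,350,4,"pics/c2.png")
E
```

```text
(no output)
```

View pics/c1.png

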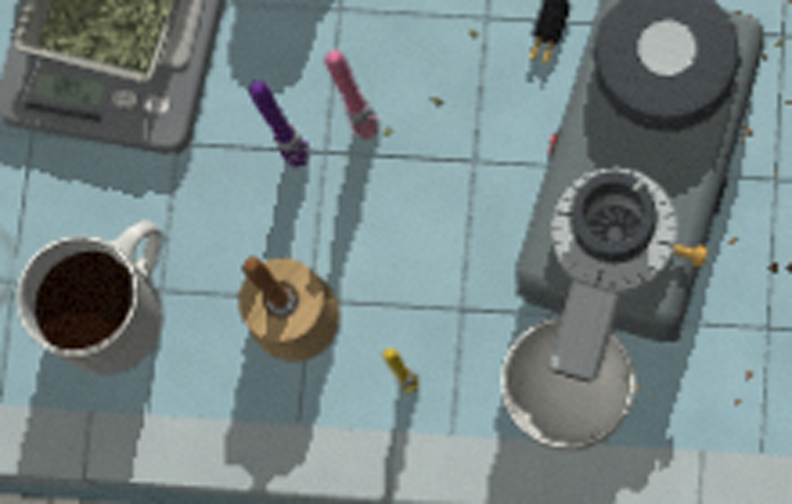

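View pics/c2.png

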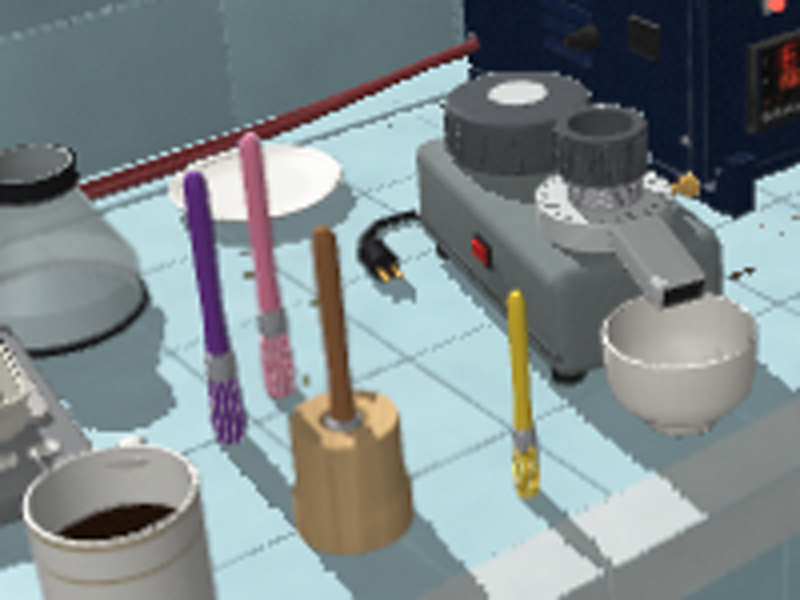

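```bash
python3 - <<'E'
from h import *
np.set_printoptions(precision=4,suppress=True)
ct=imaging.calibration("top");cs=imaging.calibration("scene")
T=lambda u,v:(130+u/3.6-.36,170+v/3.6-.36)
S=lambda u,v:(150+u/4-.375,200+v/4-.375)
print("brush top",tri(ct,T(250,264),cs,S(323,231)))
print("pink top",tri(ct,T(335,57),cs,S(248,137)))
print("purple top",tri(ct,T(257,88),cs,S(194,176)))
print("yellow top",tri(ct,T(389,354),cs,S(515,294)))
print("pot hole z68",onz(ct,T(281,299),.068),onz(cs,S(344,425),.068))
print("collar top z152",onz(ct,T(613,213),.1535),onz(cs,S(602,128),.1535))
print("deck",onz(ct,T(615,232),.105))
print("mug top",onz(ct,T(80,296),.091))
print("motor",onz(ct,T(667,47),.125), "knob",onz(ct,T(695,253),.1))
print("roaster left front lower", onz(ct,(372,218),0.0),onz(ct,(385,212),0.15),onz(ct,(423,240),0.2))
E
```

```text
brush top (array([0.4607, 0.2445, 0.1806]), np.float64(0.0015236363339711063))
pink top (array([0.6062, 0.2048, 0.1728]), np.float64(0.0005752855935908775))
purple top (array([0.5814, 0.2542, 0.1727]), np.float64(0.0007343271003621793))
yellow top (array([0.4169, 0.1567, 0.128 ]), np.float64(0.00020278744274937965))
pot hole z68 [0.4605 0.2435 0.068 ] [0.4524 0.2485 0.068 ]
collar top z152 [0.5158 0.0141 0.1535] [0.5078 0.0198 0.1535]
deck [0.5142 0.0134 0.105 ]
mug top [0.4493 0.3798 0.091 ]
motor [ 0.6415 -0.0142  0.125 ] knob [ 0.504  -0.0417  0.1   ]
roaster left front lower [ 0.5934 -0.1694  0.    ] [ 0.5707 -0.1868  0.15  ] [ 0.496  -0.2712  0.2   ]
```

{"op": "send_rows", "data": {"rows": [[0.83, 0.97, 0.5, 0], [0.83, 0.97, 0.5, 0], [0.83, 0.97, 0.5, 0], [0.83, 0.97, 0.5, 0], [0.83, 0.97, 0.5, 0], [0.83, 0.97, 0.5, 0], [0.83, 0.97, 0.5, 0]], "jaw": 0, "newtons": 40}}

```text
time: 1.02
eef_pos: [0.4213, -0.3598, 0.3998]
tcp_rot: [0.992, 0.129, 0.001, 0.001]
contact_force: [0.4, -0.3, 0.3]
opening: 0.994
```

{"op": "send_rows", "data": {"rows": [[0.2, 1.0, -0.1, 0], [0.2, 1.0, -0.1, 0], [0.2, 1.0, -0.1, 0], [0.2, 1.0, -0.1, 0], [0.2, 1.0, -0.1, 0], [0.2, 1.0, -0.1, 0]]}}

```text
time: 1.78
eef_pos: [0.4797, -0.0586, 0.3676]
tcp_rot: [0.991, 0.131, -0.0, -0.001]
contact_force: [-0.5, -0.6, 0.4]
opening: 0.997
```

{"op": "send_rows", "data": {"rows": [[0.1, 0.2, 0, 0], [0.1, 0.2, 0, 0], [0.1, 0.2, 0, 0], [0.1, 0.2, 0, 0]]}}

```text
time: 2.28
eef_pos: [0.5095, -0.0035, 0.3683]
tcp_rot: [0.992, 0.127, -0.0, 0.0]
contact_force: [0.6, 0.2, 0.3]
opening: 1.001
```

```bash
python3 - <<'E'
from h import *
import pickle
c=imaging.calibration("wrist");im=imaging.read_camera("wrist");cv2.imwrite("pics/w1.png",im[:,:,::-1]);pickle.dump(c,open("w1.pkl","wb"))
print(monitor.get_state()["eef_pos"],monitor.get_state()["time"],c["cam_to_world"][:3,3])
E
```

```text
[ 0.50957068 -0.00343232  0.36832251] 2.325 [0.58078086 0.01686575 0.49314317]
```

View pics/w1.png

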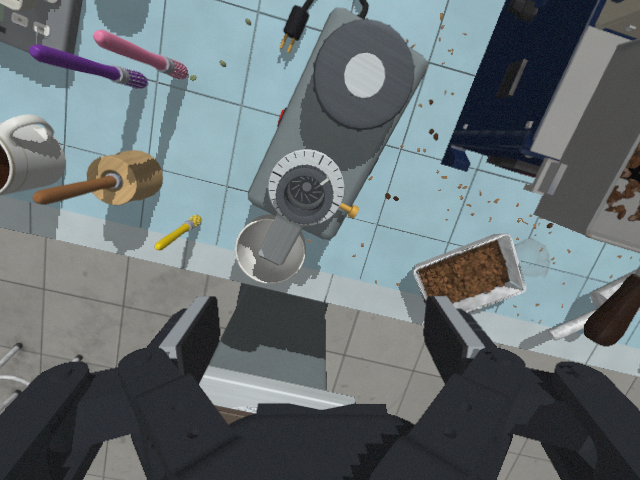

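```bash
python3 - <<'E'
from h import *
crop("pics/w1.png",255,140,365,225,7,"pics/c3.png")
crop("pics/w1.png",20,135,220,265,4,"pics/c4.png")
E
```

```text
(no output)
```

View pics/c3.png

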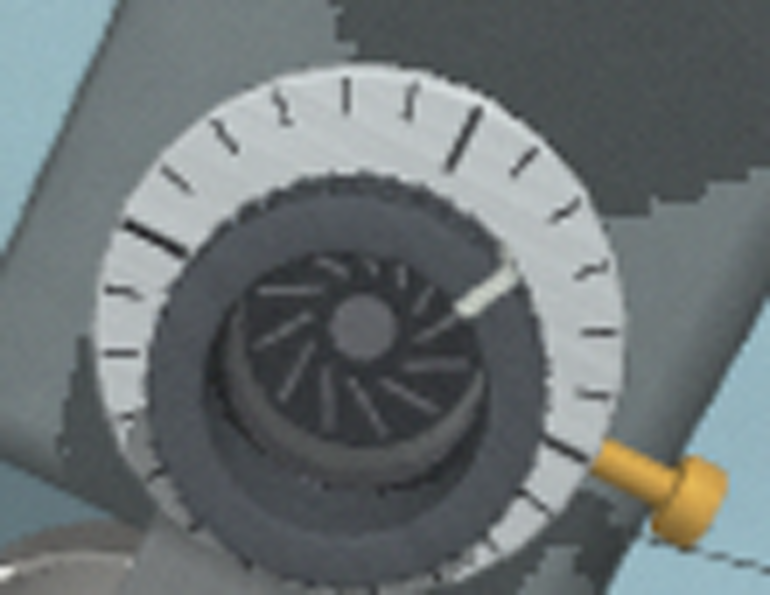

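View pics/c4.png

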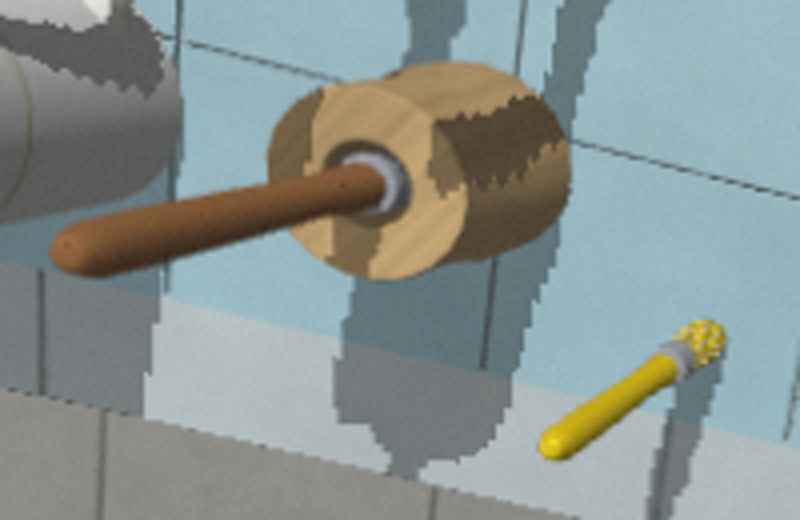

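```bash
python3 - <<'E'
from h import *
import pickle
np.set_printoptions(precision=4,suppress=True)
c=pickle.load(open("w1.pkl","rb"));ct=imaging.calibration("top");cs=imaging.calibration("scene")
W=lambda u,v:(255+u/7-.43,140+v/7-.43)
B=lambda u,v:(20+u/4-.375,135+v/4-.375)
T=lambda u,v:(130+u/3.6-.36,170+v/3.6-.36)
S=lambda u,v:(150+u/4-.375,200+v/4-.375)
z=.1533
a=onz(c,W(347,382),z);print("collar",a,"diam",onz(c,W(145,382),z)-onz(c,W(549,382),z))
print("deck",onz(c,W(360,328),.105))
b=onz(c,W(462,313),z);e=onz(c,W(512,268),z)
print("line ang from centre",np.degrees(np.arctan2(*(e-a)[1::-1])),np.degrees(np.arctan2(*(b-a)[1::-1])))
t1=onz(c,W(480,108),.105);t2=onz(c,W(122,224),.105);t3=onz(c,W(588,460),.105)
d=onz(c,W(360,328),.105)
for t in(t1,t2,t3):print("tick",np.degrees(np.arctan2(*(t-d)[1::-1])))
print("pot", onz(c,B(378,183),.068),onz(c,B(382,180),.068))
print("brush top",tri(c,B(75,247),cs,S(323,231)),tri(c,B(75,247),ct,T(250,264)))
print("z183",onz(c,B(75,247),.183),onz(ct,T(250,264),.183),onz(cs,S(323,231),.183))
E
```

```text
collar [0.5182 0.0178 0.1533] diam [-0.0142  0.0548  0.    ]
deck [0.5182 0.018  0.105 ]
line ang from centre -40.87324181879833 -44.51057634113088
tick -14.609773074461197
tick 80.80736795272391
tick -105.75534021546977
pot [0.461  0.2435 0.068 ] [0.4622 0.2424 0.068 ]
brush top (array([0.4608, 0.2451, 0.181 ]), np.float64(0.0028154737318143597)) (array([0.4614, 0.2454, 0.1817]), np.float64(0.001259640531090504))
z183 [0.4622 0.245  0.183 ] [0.4607 0.2446 0.183 ] [0.4557 0.2465 0.183 ]
```

{"op": "send_rows", "data": {"rows": [[-0.16, 0.825, -0.2, 0], [-0.16, 0.825, -0.2, 0], [-0.16, 0.825, -0.2, 0], [-0.16, 0.825, -0.2, 0], [-0.16, 0.825, -0.2, 0], [-0.16, 0.825, -0.2, 0], [-0.16, 0.825, -0.2, 0]]}}

```text
time: 3.2
eef_pos: [0.4627, 0.244, 0.309]
tcp_rot: [0.992, 0.126, 0.001, 0.0]
contact_force: [0.1, 0.0, -0.0]
opening: 0.999
```

```bash
python3 - <<'E'
from h import *
import pickle
c=imaging.calibration("wrist");im=imaging.read_camera("wrist");cv2.imwrite("pics/w2.png",im[:,:,::-1]);pickle.dump(c,open("w2.pkl","wb"))
s=monitor.get_state();print(s["eef_pos"],s["time"],s["tcp_rot"],s["qpos"])
E
```

```text
[0.46268217 0.24399531 0.30904299] 3.25 [9.91997945e-01 1.26252279e-01 6.57594659e-04 8.70237393e-05] [ 2.91348421e-01 -9.61938560e-02  1.87774340e+00 -3.96273366e-04
  1.35877429e+00  1.60904762e+00]
```

View pics/w2.png

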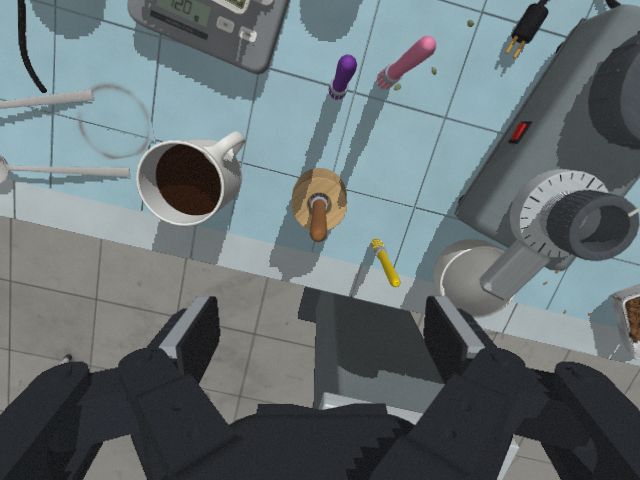

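```bash
python3 - <<'E'
from h import *
import pickle
crop("pics/w2.png",270,150,370,250,6,"pics/c5.png")
E
```

```text
(no output)
```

View pics/c5.png

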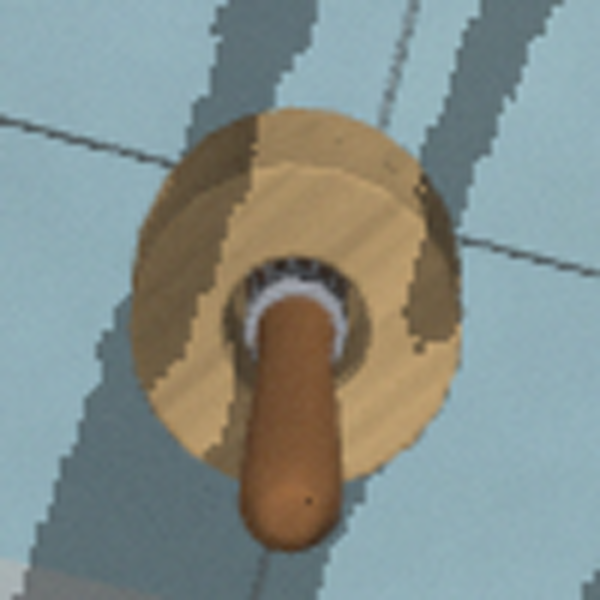

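```bash
python3 - <<'E'
from h import *
import pickle
np.set_printoptions(precision=4,suppress=True)
c=pickle.load(open("w2.pkl","rb"))
B=lambda u,v:(270+u/6-.42,150+v/6-.42)
print("top",onz(c,B(291,503),.183),onz(c,B(291,503),.176))
print("ferr",onz(c,B(296,325),.068))
print("pot",onz(c,B(297,326),.068))
print(monitor.get_state()["tcp_rot"])
p=[0.4627,.244,.148]
print(proj(c,[.4627,.244,.183]))
E
```

```text
top [0.4617 0.2479 0.183 ] [0.4597 0.2475 0.176 ]
ferr [0.4608 0.2478 0.068 ]
pot [0.4607 0.2475 0.068 ]
[0.992  0.1263 0.0007 0.0001]
[[323.5212 233.3948]]
```

{"op": "send_rows", "data": {"rows": [[-0.003, 0.004, -0.27, 0], [-0.003, 0.004, -0.4, 0], [-0.003, 0.004, -0.54, 0], [-0.003, 0.004, -0.54, 0], [-0.003, 0.004, -0.54, 0]]}}

```text
time: 3.88
eef_pos: [0.4627, 0.2464, 0.1486]
tcp_rot: [0.992, 0.127, 0.002, -0.0]
contact_force: [0.6, -0.4, 0.4]
opening: 1.001
```

{"op": "send_rows", "data": {"rows": [[0, 0, 0, 0], [0, 0, 0, 0], [0, 0, 0, 0], [0, 0, 0, 0], [0, 0, 0, 0], [0, 0, 0, 0], [0, 0, 0, 0], [0, 0, 0, 0]], "jaw": 1, "newtons": 50}}

```text
time: 4.88
eef_pos: [0.4612, 0.2468, 0.1468]
tcp_rot: [0.992, 0.128, 0.0, -0.0]
contact_force: [-0.2, -0.1, 3.0]
opening: 0.151
```

```bash
python3 - <<'E'
from h import *
import pickle
c=imaging.calibration("wrist");im=imaging.read_camera("wrist");cv2.imwrite("pics/w3.png",im[:,:,::-1])
s=monitor.get_state();print(s["eef_pos"],s["time"],s["opening"],s["contact_force"])
E
```

```text
[0.46121878 0.24680727 0.14677209] 4.925 0.14953734747966724 [-0.10828449  0.4044217   4.65795554]
```

View pics/w3.png

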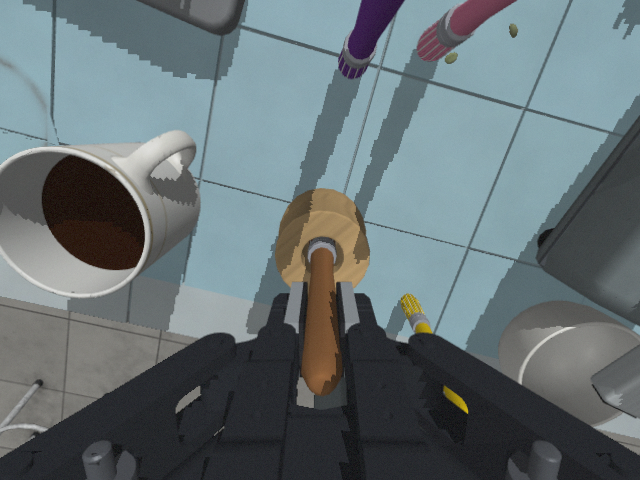

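{"op": "send_rows", "data": {"rows": [[0, 0, 0.1, 0], [0, 0, 0.25, 0], [0, 0, 0.4, 0], [0, 0, 0.55, 0], [0, 0, 0.7, 0], [0, 0, 0.7, 0], [0, 0, 0.7, 0]]}}

```text
time: 5.8
eef_pos: [0.4604, 0.2465, 0.3546]
tcp_rot: [0.992, 0.128, -0.001, 0.0]
contact_force: [0.1, 1.1, -1.3]
opening: 0.149
```

```bash
python3 - <<'E'
from h import *
for n in("wrist","scene","top"):
    im=imaging.read_camera(n);cv2.imwrite(f"pics/{n}4.png",im[:,:,::-1])
crop("pics/scene4.png",180,130,360,330,3,"pics/c6.png")
crop("pics/top4.png",130,150,350,310,3.6,"pics/c7.png")
s=monitor.get_state();print(s["eef_pos"],s["time"],s["opening"],s["contact_force"])
E
```

```text
[0.46017048 0.24644562 0.3537326 ] 5.95 0.14731379027503366 [ 0.311202    0.82206681 -0.94515959]
```

View pics/c6.png

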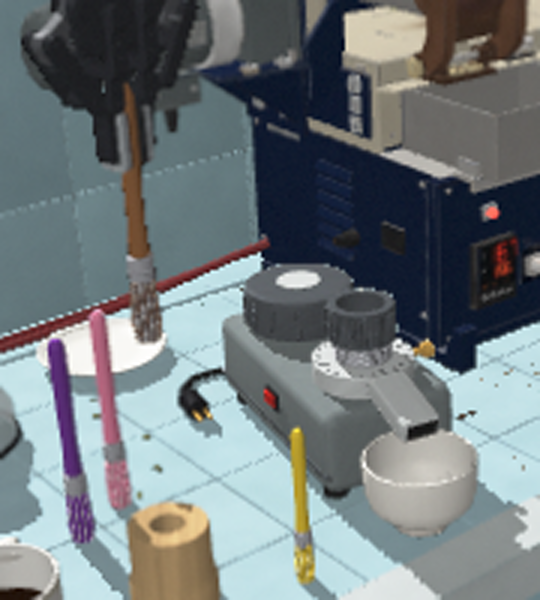

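View pics/wrist4.png

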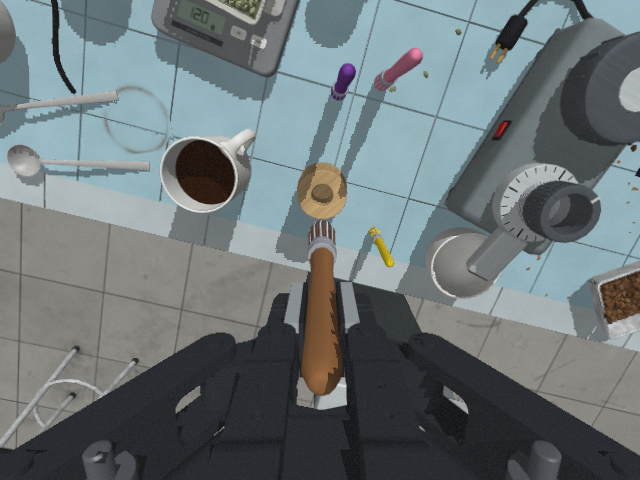

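View pics/c7.png

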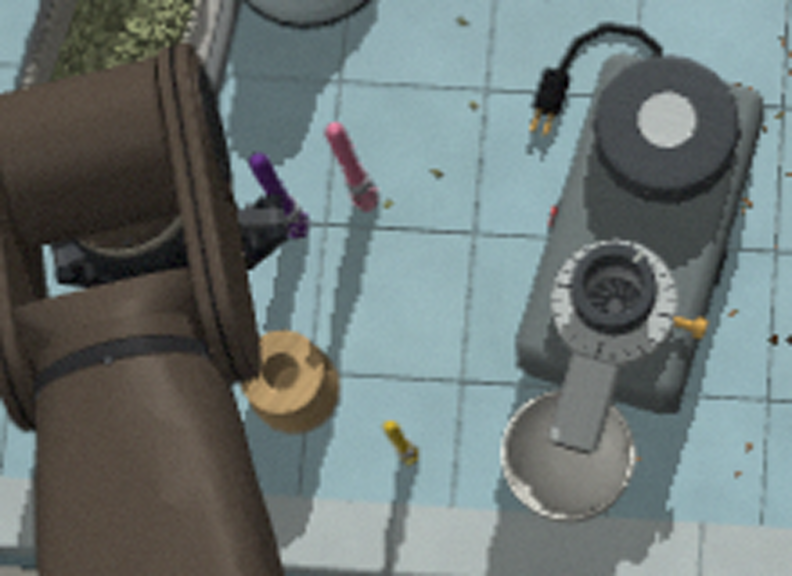

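{"op": "send_rows", "data": {"rows": [[0.187, -0.767, 0, 0], [0.187, -0.767, 0, 0], [0.187, -0.767, 0, 0], [0.187, -0.767, 0, 0], [0.187, -0.767, 0, 0], [0.187, -0.767, 0, 0], [0.187, -0.767, 0, 0]]}}

```text
time: 6.82
eef_pos: [0.5167, 0.0178, 0.3559]
tcp_rot: [0.992, 0.128, -0.0, -0.0]
contact_force: [0.0, 0.5, -0.5]
opening: 0.147
```

```bash
python3 - <<'E'
from h import *
import pickle
np.set_printoptions(precision=4,suppress=True)
pickle.dump(imaging.calibration("wrist"),open("w5.pkl","wb"))
for n in("wrist","scene"):
    im=imaging.read_camera(n);cv2.imwrite(f"pics/{n}5.png",im[:,:,::-1])
crop("pics/scene5.png",230,150,360,280,4.5,"pics/c8.png")
crop("pics/wrist5.png",220,130,420,270,4,"pics/c9.png")
s=monitor.get_state();print(s["eef_pos"],s["time"],s["opening"],s["contact_force"])
cs=imaging.calibration("scene")
e=s["eef_pos"]
for z in(e[2]-.139,e[2]-.08,.1533,.1045):print(z,proj(cs,[e[0],e[1],z]),(proj(cs,[e[0],e[1],z])-[230,150]+.39)*4.5)
E
```

```text
[0.5168 0.0178 0.3562] 6.925 0.14913105770419277 [-0.6615 -0.468  -0.4746]
0.21722954009733791 [[297.5664 205.9118]] [[305.8036 253.358 ]]
0.2762295400973379 [[296.7604 182.3074]] [[302.1769 147.1383]]
0.1533 [[298.4164 230.3725]] [[309.6287 363.4311]]
0.1045 [[299.0483 248.2832]] [[312.4725 444.0295]]
```

View pics/c8.png

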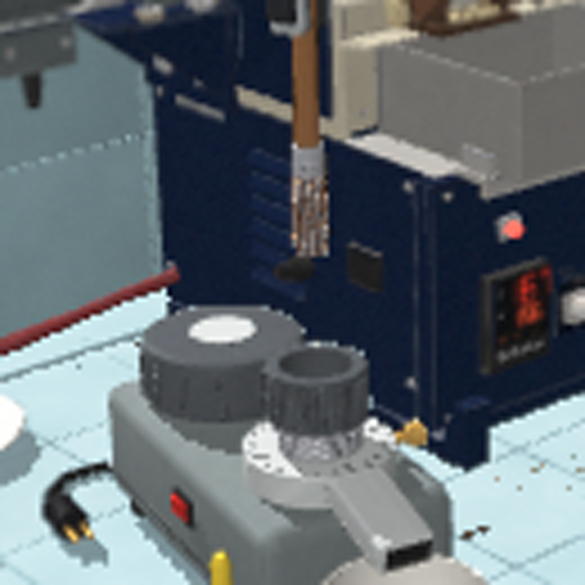

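View pics/c9.png

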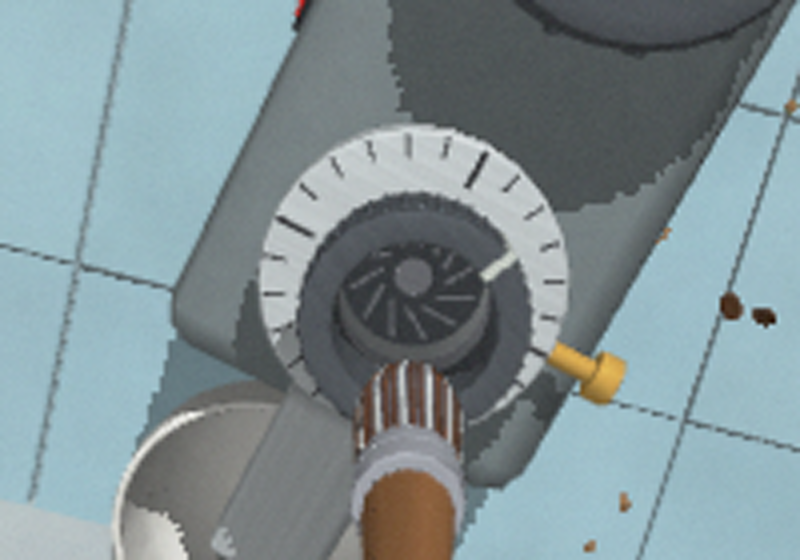

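{"op": "send_rows", "data": {"rows": [[0, 0, -0.15, 0], [0, 0, -0.28, 0], [0, 0, -0.37, 0], [0, 0, -0.41, 0], [0, 0, -0.43, 0], [0, 0, -0.435, 0], [0, 0, -0.435, 0], [0, 0, -0.435, 0]]}}

```text
time: 7.92
eef_pos: [0.5175, 0.0165, 0.2268]
tcp_rot: [0.992, 0.128, 0.001, 0.0]
contact_force: [-0.6, -0.4, 1.6]
opening: 0.149
```

```bash
python3 - <<'E'
from h import *
for n in("wrist","scene"):
    im=imaging.read_camera(n);cv2.imwrite(f"pics/{n}6.png",im[:,:,::-1])
crop("pics/scene6.png",230,150,360,280,4.5,"pics/c10.png")
crop("pics/wrist6.png",220,130,420,410,2,"pics/c11.png")
s=monitor.get_state();print(s["eef_pos"],s["time"],s["opening"],s["contact_force"])
E
```

```text
[0.51752464 0.01645063 0.22678458] 8.025 0.14792577541059607 [-0.54608709  0.74640863  1.54353282]
```

View pics/c10.png

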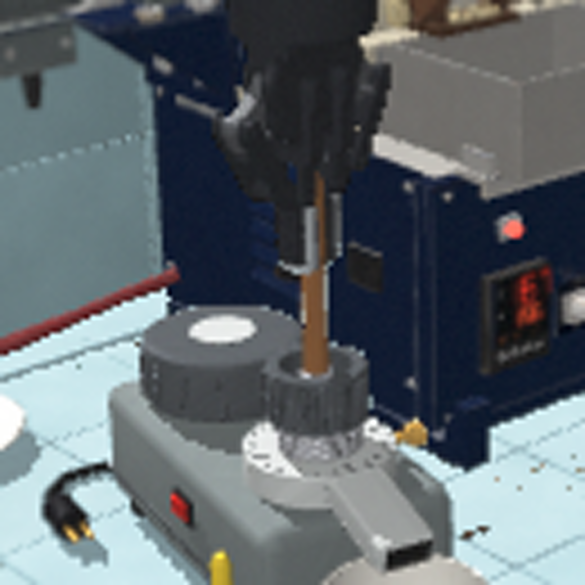

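View pics/c11.png

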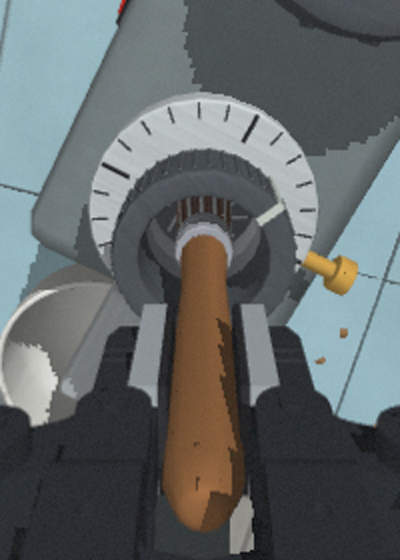

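{"op": "send_rows", "data": {"rows": [[0, 0, -0.006, 0], [0, 0, -0.006, 0]]}}

```text
time: 8.28
eef_pos: [0.5181, 0.0165, 0.2267]
tcp_rot: [0.992, 0.127, 0.001, 0.0]
contact_force: [-1.0, -0.1, 6.2]
opening: 0.149
```

{"op": "send_rows", "data": {"rows": [[0, 0, 0.12, 0], [0, 0, 0.26, 0], [0, 0, 0.4, 0], [0, 0, 0.44, 0], [0, 0, 0.44, 0], [0, 0, 0.44, 0], [0, 0, 0.28, 0], [0, 0, 0.14, 0], [0, 0, 0.05, 0], [0, 0, 0.01, 0], [0, 0, -0.002, 0], [0, 0, -0.002, 0], [0, 0, -0.002, 0], [0, 0, -0.002, 0]]}}

```text
time: 10.02
eef_pos: [0.5174, 0.017, 0.2263]
tcp_rot: [0.992, 0.127, 0.0, -0.001]
contact_force: [-3.4, 2.6, 12.6]
opening: 0.147
```

{"op": "send_rows", "data": {"rows": [[0, 0, 0.12, 0], [0, 0, 0.26, 0], [0, 0, 0.4, 0], [0, 0, 0.44, 0], [0, 0, 0.44, 0], [-0.187, 0.767, 0.44, 0], [-0.187, 0.767, 0.44, 0], [-0.187, 0.767, 0.44, 0], [-0.187, 0.767, 0.44, 0], [-0.187, 0.767, 0.44, 0], [-0.187, 0.767, 0.44, 0], [-0.187, 0.767, 0.44, 0], [-0.187, 0.767, 0.44, 0]]}}

```text
time: 11.65
eef_pos: [0.4613, 0.2456, 0.3551]
tcp_rot: [0.992, 0.127, -0.0, 0.0]
contact_force: [0.3, 0.2, -0.6]
opening: 0.148
```

```bash
python3 - <<'E'
from h import *
for n in("wrist","scene"):
    im=imaging.read_camera(n);cv2.imwrite(f"pics/{n}7.png",im[:,:,::-1])
crop("pics/scene7.png",180,130,360,330,3,"pics/c12.png")
s=monitor.get_state();print(s["eef_pos"],s["time"],s["opening"],s["contact_force"])
E
```

```text
[0.46128122 0.24589192 0.35546646] 11.75 0.14944758086717003 [-0.09790809 -0.14345072 -0.18205228]
```

View pics/c12.png

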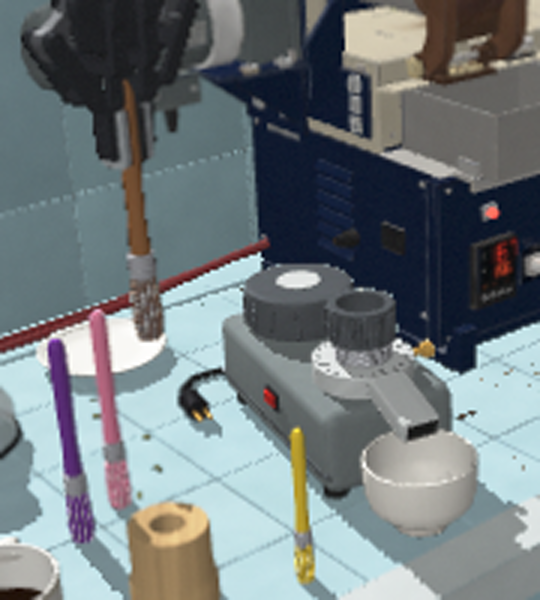

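View pics/wrist7.png

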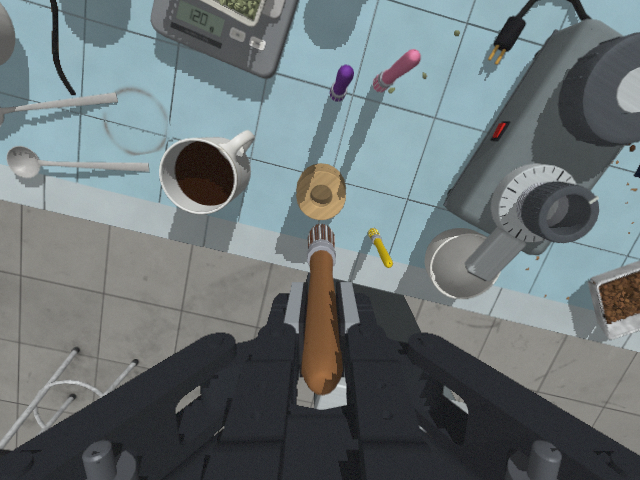

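{"op": "send_rows", "data": {"rows": [[0, 0, -0.15, 0], [0, 0, -0.3, 0], [0, 0, -0.42, 0], [0, 0, -0.46, 0], [0, 0, -0.46, 0], [0, 0, -0.46, 0], [0, 0, -0.46, 0]]}}

```text
time: 12.62
eef_pos: [0.4619, 0.247, 0.2194]
tcp_rot: [0.992, 0.128, 0.002, -0.0]
contact_force: [0.6, 0.0, -0.8]
opening: 0.147
```

```bash
python3 - <<'E'
from h import *
for n in("wrist","scene"):
    im=imaging.read_camera(n);cv2.imwrite(f"pics/{n}8.png",im[:,:,::-1])
a=cv2.imread("pics/scene8.png")[250:350,190:280];b=cv2.imread("pics/wrist8.png")[180:280,270:370]
f=lambda x:cv2.resize(x,(400,400),interpolation=cv2.INTER_CUBIC)
cv2.imwrite("pics/c13.png",np.hstack([f(a),f(b)]))
s=monitor.get_state();print(s["eef_pos"],s["time"],s["opening"],s["contact_force"])
E
```

```text
[0.46148614 0.2468782  0.21870558] 12.725 0.14993324010609388 [-0.29419573 -0.77379563 -0.91825209]
```

View pics/c13.png

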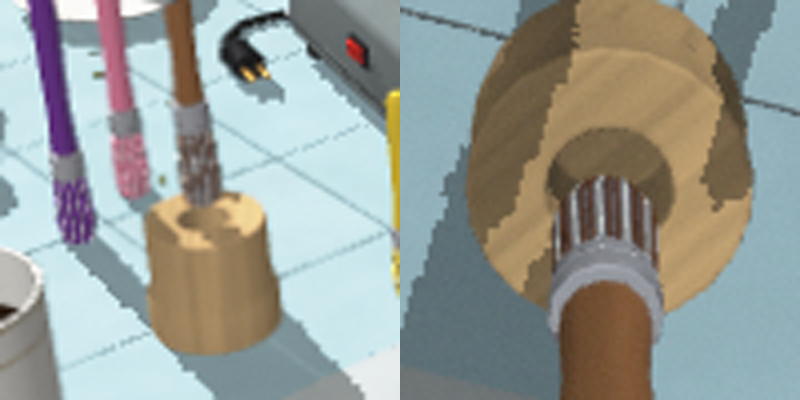

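{"op": "send_rows", "data": {"rows": [[0, 0, -0.04, 0], [0, 0, -0.08, 0], [0, 0, -0.13, 0], [0, 0, -0.18, 0], [0, 0, -0.22, 0], [0, 0, -0.23, 0], [0, 0, -0.23, 0], [0, 0, -0.23, 0]]}}

```text
time: 13.72
eef_pos: [0.4613, 0.2468, 0.149]
tcp_rot: [0.992, 0.128, 0.001, -0.0]
contact_force: [0.0, 0.0, 0.1]
opening: 0.147
```

{"op": "send_rows", "data": {"rows": [[0, 0, -0.003, 0], [0, 0, -0.003, 0], [0, 0, -0.003, 0], [0, 0, -0.003, 0], [0, 0, -0.003, 0], [0, 0, -0.003, 0]], "jaw": 0}}

```text
time: 14.48
eef_pos: [0.4609, 0.2467, 0.1475]
tcp_rot: [0.992, 0.128, -0.0, 0.0]
contact_force: [0.7, 0.3, 0.5]
opening: 1.001
```

{"op": "send_rows", "data": {"rows": [[0, 0, 0.1, 0], [0, 0, 0.3, 0], [0, 0, 0.5, 0], [0, 0, 0.55, 0], [0, 0, 0.55, 0]]}}

```text
time: 15.1
eef_pos: [0.4612, 0.2468, 0.3135]
tcp_rot: [0.992, 0.128, 0.001, -0.0]
contact_force: [0.0, -0.3, -0.6]
opening: 1.002
```

```bash
python3 - <<'E'
from h import *
for n in("wrist","scene"):
    im=imaging.read_camera(n);cv2.imwrite(f"pics/{n}9.png",im[:,:,::-1])
a=cv2.imread("pics/scene9.png")[230:350,190:280];b=cv2.imread("pics/wrist9.png")[130:260,260:380]
f=lambda x:cv2.resize(x,(390,520),interpolation=cv2.INTER_CUBIC)
cv2.imwrite("pics/c14.png",np.hstack([f(a),f(b)]))
s=monitor.get_state();print(s["eef_pos"],s["time"],s["opening"],s["contact_force"])
E
```

```text
[0.46005336 0.24639593 0.31011916] 15.2 1.0024546841599633 [-0.10979548 -0.39452908 -0.62546187]
```

View pics/c14.png

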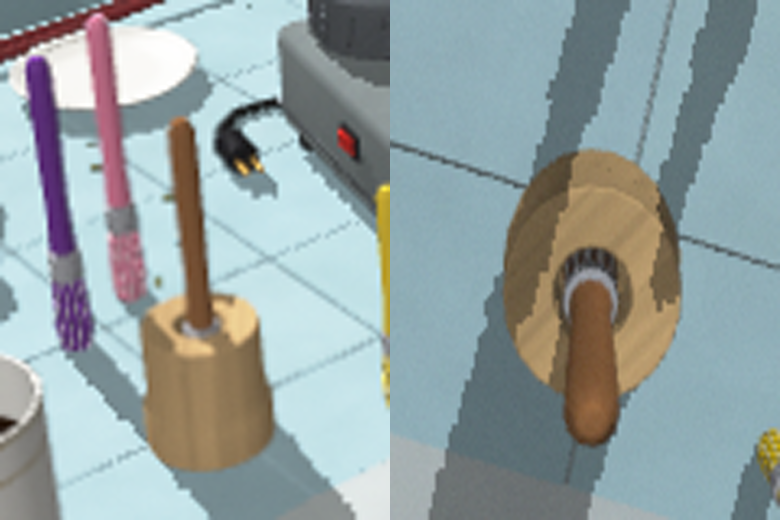

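{"op": "send_rows", "data": {"rows": [[0.187, -0.766, 0, 0.306], [0.187, -0.766, 0, 0.306], [0.187, -0.766, 0, 0.306], [0.187, -0.766, 0, 0.306], [0.187, -0.766, 0, 0.306], [0.187, -0.766, 0, 0.306], [0.187, -0.766, 0, 0.306], [0.187, -0.766, 0, 0.306], [0.187, -0.766, 0, 0.306], [0.187, -0.766, 0, 0.306], [0.187, -0.766, 0, 0.306], [0.187, -0.766, 0, 0.306], [0.187, -0.766, 0, 0.306]]}}

```text
time: 16.82
eef_pos: [0.5165, 0.0169, 0.3109]
tcp_rot: [0.464, 0.886, -0.0, -0.001]
contact_force: [-0.6, 0.1, -0.6]
opening: 1.0
```

```bash
python3 - <<'E'
from h import *
import pickle
c=imaging.calibration("wrist");pickle.dump(c,open("w10.pkl","wb"))
im=imaging.read_camera("wrist");cv2.imwrite("pics/w10.png",im[:,:,::-1])
s=monitor.get_state();print(s["eef_pos"],s["time"],s["tcp_rot"],s["qpos"],c["cam_to_world"][:3,3])
for p in([.517,.017,.1533],[.517,.017,.105]):print(proj(c,p))
E
```

```text
[0.51664212 0.01692753 0.31134518] 16.875 [ 4.63863915e-01  8.85905876e-01 -3.25611198e-04 -9.70195497e-04] [-1.63698496e-01 -1.10395433e-01  1.88663710e+00 -1.07588271e-05
  1.36739772e+00 -7.69788526e-01] [0.47463994 0.07929302 0.43595857]
[[321.26157358 224.49773635]]
[[321.37487632 211.66377545]]
```

View pics/w10.png

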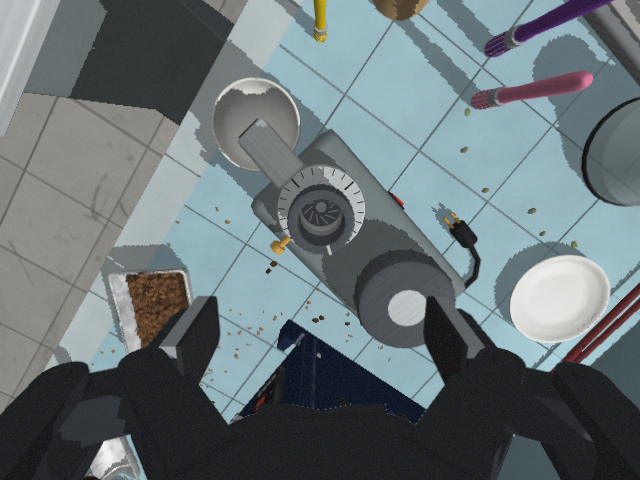

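```bash
python3 - <<'E'
from h import *
crop("pics/w10.png",265,155,375,265,5.4,"pics/c15.png")
E
```

```text
(no output)
```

View pics/c15.png

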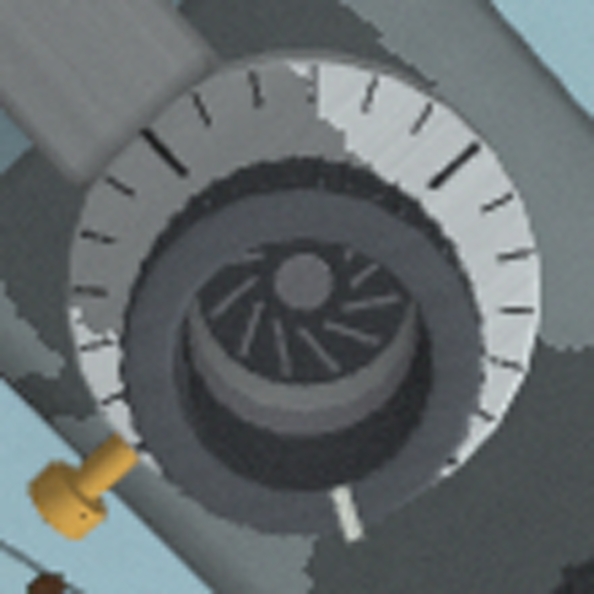

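```bash
python3 - <<'E'
from h import *
import pickle
np.set_printoptions(precision=4,suppress=True)
c=pickle.load(open("w10.pkl","rb"));c1=pickle.load(open("w1.pkl","rb"));cs=imaging.calibration("scene")
W=lambda u,v:(265+u/5.4-.4,155+v/5.4-.4)
V=lambda u,v:(255+u/7-.43,140+v/7-.43)
print(tri(c,W(60,505),c1,V(695,500)),tri(c,W(60,505),cs,(230+410/4.5-.4,150+433/4.5-.4)))
a=onz(c,W(306,361),.1533);e=onz(c,W(352,538),.1533);d=onz(c,W(305,290),.105);t=onz(c,W(60,505),.1)
print(a,d,onz(c,W(127,361),.1533)-onz(c,W(485,361),.1533))
print(np.degrees(np.arctan2(*(e-a)[1::-1])))
t1=onz(c,W(146,130),.105);t2=onz(c,W(478,147),.105)
for t in(t1,t2):print(np.degrees(np.arctan2(*(t-d)[1::-1])))
E
```

```text
(array([ 0.502 , -0.0436,  0.0928]), np.float64(0.001084199323483188)) (array([ 0.5017, -0.0419,  0.0969]), np.float64(0.0015010214408397097))
[0.5155 0.0192 0.1533] [0.5149 0.0196 0.105 ] [-0.0455 -0.0315  0.    ]
-41.153841516916515
168.97407110168996
74.84788184165504
```

{"op": "send_rows", "data": {"rows": [[-0.002, 0.001, -0.2, 0], [-0.002, 0.001, -0.38, 0], [-0.002, 0.001, -0.5, 0], [-0.002, 0.001, -0.56, 0], [-0.002, 0.001, -0.59, 0], [-0.002, 0.001, -0.59, 0], [-0.002, 0.001, -0.59, 0]]}}

```text
time: 17.75
eef_pos: [0.5176, 0.017, 0.1372]
tcp_rot: [0.463, 0.886, 0.0, 0.002]
contact_force: [-0.7, -0.1, 0.4]
opening: 0.998
```

{"op": "send_rows", "data": {"rows": [[0, 0, 0, 0], [0, 0, 0, 0], [0, 0, 0, 0], [0, 0, 0, 0], [0, 0, 0, 0], [0, 0, 0, 0]], "jaw": 1, "newtons": 50}}

```text
time: 18.5
eef_pos: [0.5156, 0.0163, 0.1369]
tcp_rot: [0.463, 0.887, -0.002, -0.001]
contact_force: [-5.7, -3.0, 7.6]
opening: 0.643
```

```bash
python3 - <<'E'
from h import *
for n in("wrist","scene"):
    im=imaging.read_camera(n);cv2.imwrite(f"pics/{n}11.png",im[:,:,::-1])
crop("pics/scene11.png",230,150,360,280,4.5,"pics/c16.png")
s=monitor.get_state();print(s["eef_pos"],s["time"],s["opening"],s["contact_force"],s["wrist_torque"],s["tcp_rot"])
E
```

```text
[0.51564244 0.01627131 0.13683553] 18.6 0.6400190694355805 [-6.40200856 -3.36171872  6.94046399] [-0.49023141  0.86921098  0.03391979] [ 4.62656585e-01  8.86535477e-01 -1.74664415e-03 -8.26015088e-04]
```

View pics/c16.png

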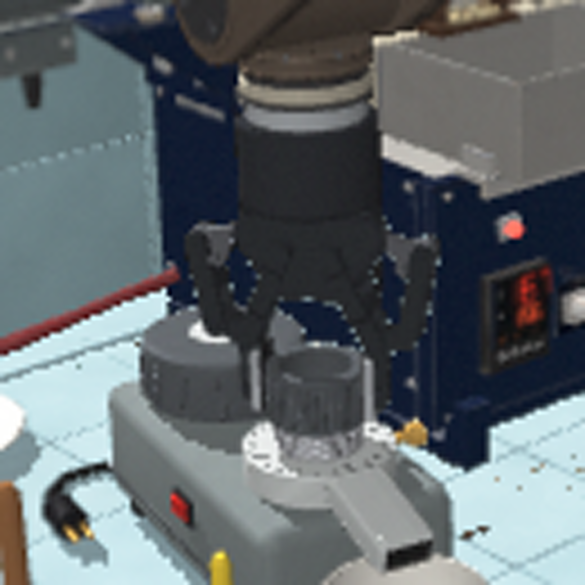

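View pics/wrist11.png

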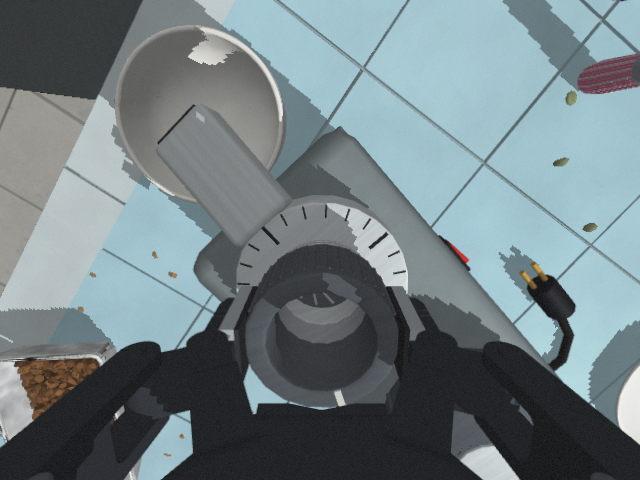

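{"op": "send_rows", "data": {"rows": [[-0.004, -0.003, 0.004, 0], [-0.004, -0.003, 0.004, 0], [-0.004, -0.003, 0.004, -0.028], [-0.004, -0.003, 0.003, -0.056], [-0.004, -0.003, 0.003, -0.084], [-0.004, -0.003, 0.003, -0.111], [-0.004, -0.003, 0.003, -0.111], [-0.004, -0.003, 0.003, -0.111]]}}

```text
time: 19.6
eef_pos: [0.5157, 0.0163, 0.1366]
tcp_rot: [0.737, 0.675, 0.001, 0.0]
contact_force: [4.4, -0.7, -0.7]
opening: 0.644
```

```bash
cat > st.py <<'E'
from h import *
np.set_printoptions(precision=4,suppress=True)
s=monitor.get_state();q=s["tcp_rot"]
yaw=np.degrees(2*np.arctan2(q[1],q[0]))
print(s["eef_pos"],"t",s["time"],"op",s["opening"],"F",s["contact_force"],"M",s["wrist_torque"],"yaw",yaw,"q6",s["qpos"][5])
E
python3 st.py
```

```text
[0.5157 0.0163 0.1366] t 19.6 op 0.644163992138459 F [ 4.3693 -0.7027 -0.6898] M [-0.0105 -0.1113 -0.0729] yaw 84.96939986540538 q6 -0.07785179884023007
```

{"op": "send_rows", "data": {"rows": [[0.002, 0, 0, -0.028], [0.002, 0, -0.001, -0.056], [0.002, 0, -0.001, -0.084], [0.002, 0, -0.001, -0.112], [0.002, 0, -0.002, -0.14], [0.002, 0, -0.002, -0.168], [0.002, 0, -0.002, -0.168], [0.002, 0, -0.002, -0.168]]}}

```text
time: 20.6
eef_pos: [0.516, 0.0162, 0.1361]
tcp_rot: [0.977, 0.213, 0.0, 0.0]
contact_force: [2.7, -0.6, -0.4]
opening: 0.643
```

```bash
python3 st.py; python3 - <<'E'
from h import *
im=imaging.read_camera("wrist");cv2.imwrite("pics/w12.png",im[:,:,::-1])
E
```

```text
[0.516  0.0162 0.1361] t 20.6 op 0.6425914563390428 F [ 2.6832 -0.6087 -0.4429] M [ 0.0883 -0.1177  0.0242] yaw 24.55478096715394 q6 0.9767861171783231
```

View pics/w12.png

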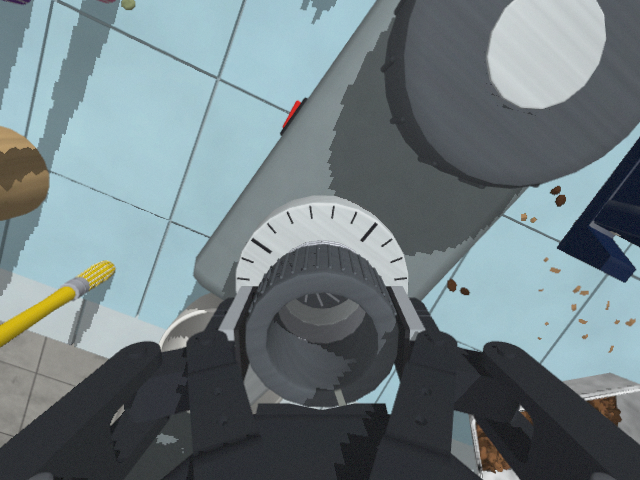

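{"op": "send_rows", "data": {"rows": [[0.001, 0, -0.001, -0.028], [0.001, 0, -0.001, -0.056], [0.001, 0, -0.001, -0.083], [0.001, 0, -0.001, -0.111], [0.001, 0, -0.001, -0.111], [0.001, 0, -0.001, -0.111]]}}

```text
time: 21.4
eef_pos: [0.5161, 0.016, 0.1358]
tcp_rot: [0.991, -0.134, 0.0, 0.0]
contact_force: [0.3, -3.7, 1.7]
opening: 0.645
```

```bash
python3 st.py
```

```text
[0.5161 0.016  0.1358] t 21.4 op 0.6446330663054746 F [ 0.2888 -3.7025  1.6685] M [-0.1218 -0.0673  0.0275] yaw -15.380693248912616 q6 1.6742223288156575
```

{"op": "send_rows", "data": {"rows": [[0, 0, 0, -0.007], [0, 0, 0, -0.014], [0, 0, 0, -0.014], [0, 0, 0, -0.014]]}}

```text
time: 21.9
eef_pos: [0.5161, 0.016, 0.1357]
tcp_rot: [0.984, -0.178, 0.0, 0.0]
contact_force: [-0.4, -4.6, 2.1]
opening: 0.644
```

```bash
python3 st.py
```

```text
[0.5161 0.016  0.1357] t 21.9 op 0.6436238762540551 F [-0.3615 -4.5884  2.1199] M [-0.3266 -0.0506 -0.0038] yaw -20.522729386923395 q6 1.7639931486043683
```

{"op": "send_rows", "data": {"rows": [[0, 0, 0, -0.007], [0, 0, 0, -0.014], [0, 0, 0, -0.014], [0, 0, 0, -0.014]]}}

```text
time: 22.4
eef_pos: [0.5161, 0.0159, 0.1356]
tcp_rot: [0.975, -0.221, 0.0, 0.0]
contact_force: [-0.7, -4.8, 2.5]
opening: 0.647
```

```bash
python3 st.py
```

```text
[0.5161 0.0159 0.1356] t 22.4 op 0.6470129839943536 F [-0.6659 -4.832   2.5106] M [-0.4076  0.0242 -0.1508] yaw -25.580919844640032 q6 1.852225133067879
```

{"op": "send_rows", "data": {"rows": [[0, 0, 0, -0.007], [0, 0, 0, -0.014], [0, 0, 0, -0.014], [0, 0, 0, -0.014]]}}

```text
time: 22.9
eef_pos: [0.5162, 0.0158, 0.1356]
tcp_rot: [0.965, -0.262, 0.0, 0.001]
contact_force: [-1.1, -4.4, 0.9]
opening: 0.639
```

```bash
python3 st.py
```

```text
[0.5162 0.0158 0.1356] t 22.9 op 0.6391520150861663 F [-1.1139 -4.4428  0.9289] M [-0.4412 -0.2366  1.0356] yaw -30.342115479560753 q6 1.9366857464739844
```

{"op": "send_rows", "data": {"rows": [[0, 0, 0, -0.007], [0, 0, 0, -0.014], [0, 0, 0, -0.014], [0, 0, 0, -0.014]]}}

```text
time: 23.4
eef_pos: [0.5156, 0.0162, 0.1357]
tcp_rot: [0.953, -0.303, -0.0, 0.002]
contact_force: [-4.5, -4.1, 5.3]
opening: 0.642
```

```bash
python3 st.py;python3 - <<'E'
from h import *
import pickle
for n in("wrist","scene"):
    im=imaging.read_camera(n);cv2.imwrite(f"pics/{n}13.png",im[:,:,::-1])
crop("pics/scene13.png",230,150,360,280,4.5,"pics/c17.png")
E
```

```text
[0.5156 0.0162 0.1357] t 23.4 op 0.6424412611475222 F [-4.4996 -4.0676  5.2772] M [-0.4136  0.5294  3.2911] yaw -35.226711696106335 q6 2.0231457383474676
```

View pics/wrist13.png

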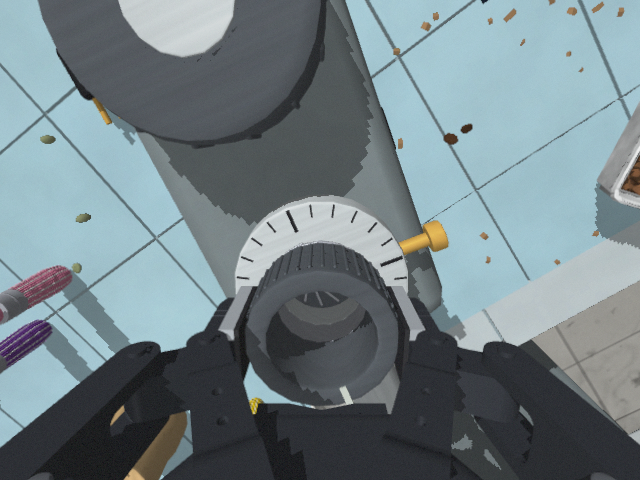

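View pics/c17.png

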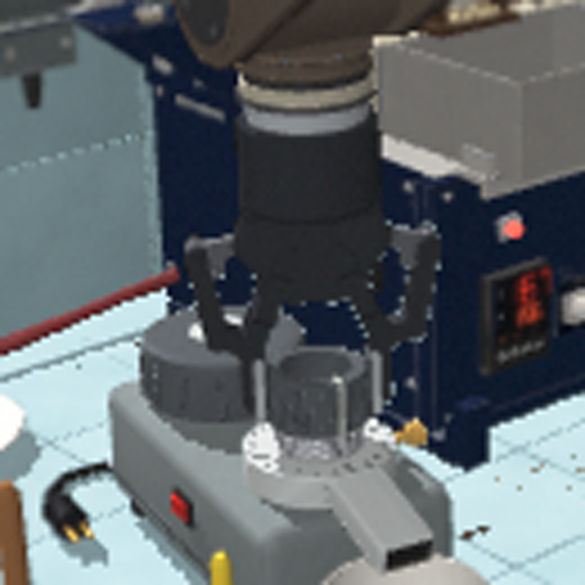

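{"op": "send_rows", "data": {"rows": [[0, 0, 0, 0.01], [0, 0, 0, 0.01], [0, 0, 0, 0.01]]}}

```text
time: 23.88
eef_pos: [0.5156, 0.0161, 0.1357]
tcp_rot: [0.96, -0.282, -0.001, -0.001]
contact_force: [-3.6, -3.9, 6.2]
opening: 0.642
```

```bash
python3 st.py
```

```text
[0.5156 0.0161 0.1357] t 23.875 op 0.6422371772707475 F [-3.5679 -3.9334  6.1561] M [-0.8561  0.7386  0.1716] yaw -32.70615655573781 q6 1.9742381651585512
```

{"op": "send_rows", "data": {"rows": [[0, 0, 0, 0.006], [0, 0, 0, 0.006], [0, 0, 0, 0.006]]}}

```text
time: 24.25
eef_pos: [0.5156, 0.0161, 0.1357]
tcp_rot: [0.965, -0.263, -0.001, -0.001]
contact_force: [-3.8, -3.8, 5.7]
opening: 0.643
```

```bash
python3 st.py;  python3 - <<'E'
from h import *
im=imaging.read_camera("wrist");cv2.imwrite("pics/w14.png",im[:,:,::-1])
a=cv2.imread("pics/w14.png")[370:420,290:390];b=cv2.imread("pics/wrist13.png")[370:420,290:390];d=cv2.imread("pics/w12.png")[370:420,290:390]
f=lambda x:cv2.resize(x,(500,180),interpolation=cv2.INTER_CUBIC)
cv2.imwrite("pics/c18.png",np.vstack([f(d),f(b),f(a)]))
E
```

```text
[0.5156 0.0161 0.1357] t 24.25 op 0.6427138165980568 F [-3.8214 -3.7782  5.7179] M [-0.8414  0.8093  0.1255] yaw -30.547921420181368 q6 1.9365343035209643
```

View pics/c18.png

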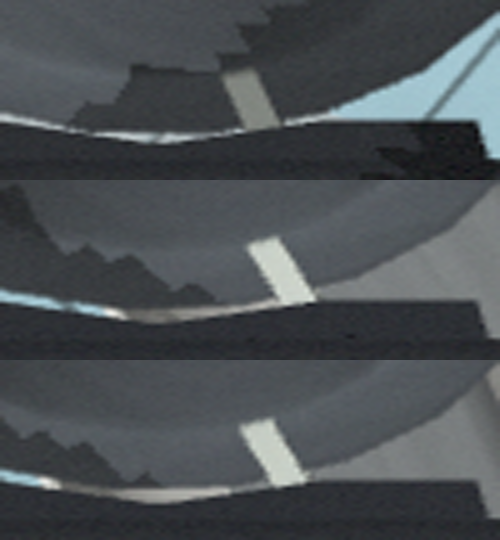

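{"op": "send_rows", "data": {"rows": [[0, 0, 0, 0.028], [0, 0, 0, 0.056], [0, 0, 0.001, 0.084], [0, 0, 0.001, 0.112], [0, 0, 0.001, 0.14], [0, 0, 0.002, 0.168], [0, 0, 0.002, 0.196], [0, 0, 0.002, 0.224], [0, 0, 0.002, 0.242], [0, 0, 0.002, 0.242], [0, 0, 0.002, 0.242], [0, 0, 0.002, 0.242]]}}

```text
time: 25.8
eef_pos: [0.5158, 0.0158, 0.1364]
tcp_rot: [0.881, 0.474, -0.0, -0.001]
contact_force: [-6.4, -5.5, 6.5]
opening: 0.643
```

```bash
python3 st.py;  python3 - <<'E'
from h import *
import pickle
pickle.dump(imaging.calibration("wrist"),open("w15.pkl","wb"))
im=imaging.read_camera("wrist");cv2.imwrite("pics/w15.png",im[:,:,::-1])
crop("pics/w15.png",225,230,425,420,4,"pics/c19.png")
a=cv2.imread("pics/w15.png")[370:420,290:390];b=cv2.imread("pics/wrist13.png")[370:420,290:390];d=cv2.imread("pics/w14.png")[370:420,290:390]
f=lambda x:cv2.resize(x,(500,180),interpolation=cv2.INTER_CUBIC)
cv2.imwrite("pics/c20.png",np.vstack([f(b),f(d),f(a)]))
E
```

```text
[0.5158 0.0158 0.1364] t 25.8 op 0.6428270633761688 F [-6.3854 -5.5429  6.4953] M [-1.0693  0.453   0.1515] yaw 56.585715190778565 q6 0.41601053210209
```

View pics/c19.png

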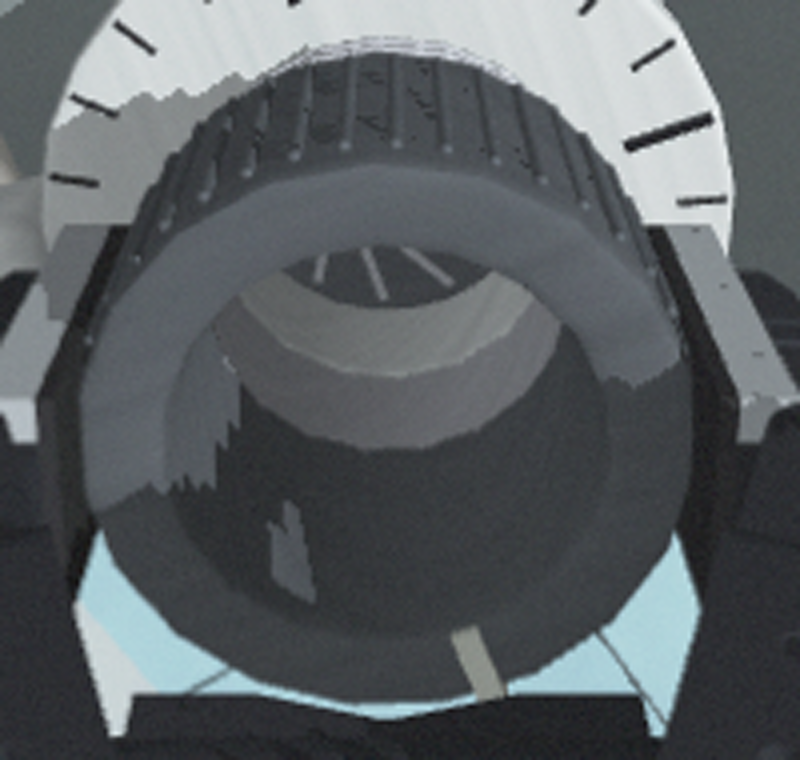

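View pics/c20.png

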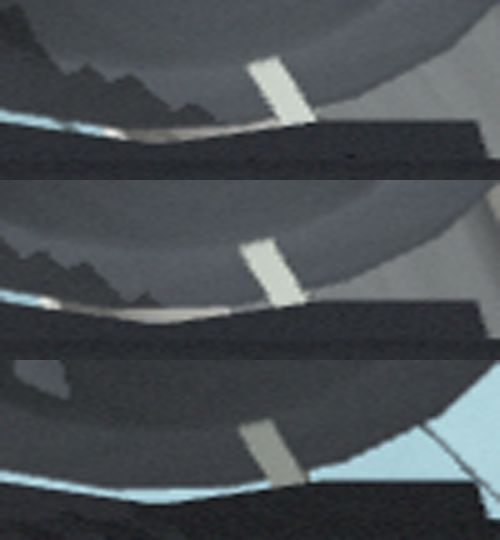

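```bash
python3 - <<'E'
from h import *
import pickle
np.set_printoptions(precision=3,suppress=True)
c=pickle.load(open("w15.pkl","rb"))
# work in the gripper-fixed frame: use the same calibration for all wrist pictures
C=np.array([.516,.0162]); 
for n,z in(("w12",.1526),("wrist13",.152),("w14",.152),("w15",.1527)):
    g=cv2.imread(f"pics/{n}.png").astype(int)
    A=[]
    for r in range(389,402):
        row=g[r,330:362].sum(1); base=np.median(row); w=np.clip(row-base-60,0,None); w[:4]=0
        x=330+(w*np.arange(32)).sum()/max(w.sum(),1)
        p=onz(c,(x,r),.1528)[:2]-C
        A.append((x,np.degrees(np.arctan2(p[1],p[0])),np.hypot(*p)))
    A=np.array(A);print(n,A[:,0],"ang",np.median(A[:,1]),A[:,1].std(),A[:,2].mean())
E
```

```text
w12 [339.429 338.42  337.966 337.878 338.048 338.392 338.826 339.094 341.336
 347.092 350.507 351.826 354.877] ang -107.32600717551422 4.120053061016518 0.02185282122008712
wrist13 [342.909 343.411 343.844 344.403 344.843 345.254 345.576 346.115 346.645
 347.799 348.406 348.015 348.281] ang -102.0708919026594 0.2699603958681277 0.022200249434040926
w14 [341.433 341.613 342.247 342.577 342.849 343.38  343.841 344.378 345.286
 346.054 346.973 346.085 346.765] ang -103.72805119786499 0.41516222776927203 0.021977793095301908
w15 [341.195 341.364 341.872 342.308 342.713 342.981 343.474 345.182 349.17
 351.724 354.963 357.471 356.485] ang -103.97989978357455 3.6108817939510387 0.022413659733111754
```

```bash
python3 - <<'E'
from h import *
for n in("top","scene"):
    im=imaging.read_camera(n);cv2.imwrite(f"pics/{n}16.png",im[:,:,::-1])
a=cv2.imread("pics/scene16.png")[190:380,130:360]
cv2.imwrite("pics/c21.png",cv2.resize(a,None,fx=3,fy=3,interpolation=cv2.INTER_CUBIC))
E
python3 st.py
```

```text
[0.5157 0.0158 0.1364] t 25.95 op 0.6422706828159074 F [-5.4938 -4.8574  5.9325] M [-0.9965  0.4937  0.1141] yaw 56.58260768568245 q6 0.4160122780307335
```

View pics/c21.png

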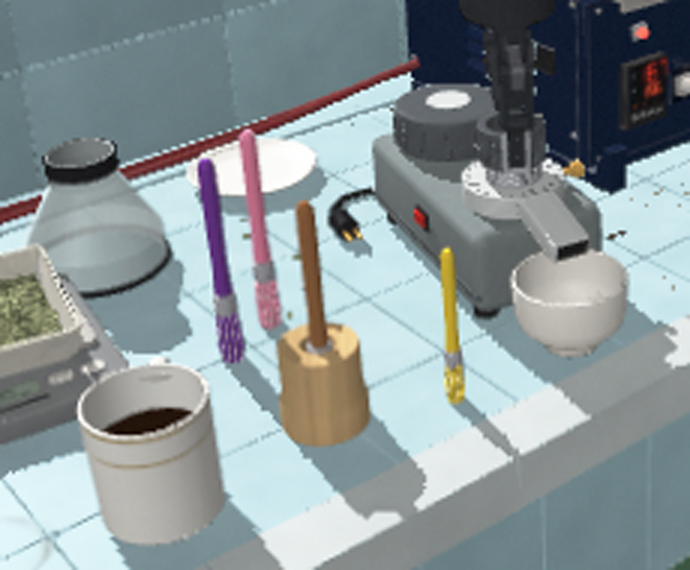

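View pics/top16.png

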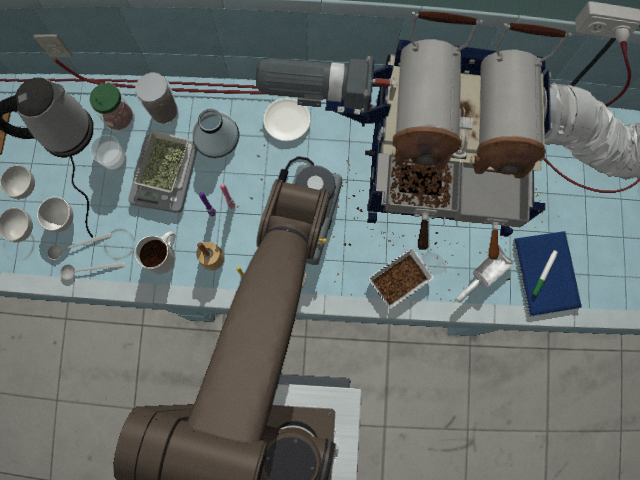

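Everything is in place: the brush stands in the pot, and the mug, cup, tray and scoop haven't moved. I'm handing it in.

```bash
python3 -c "
from plant import workorder
print(workorder.sign_off())"
```

```text
the job is handed in; nothing more can be done
None
```

I finished the job and handed it in at about 26 s. The collar is set a quarter turn off the stop and the gripper is still holding it. No verdict was reported.

- **Brush:** I took the brown brush from the wooden pot and moved it down to the throat floor and fully out again, twice. The last presses at the bottom read about 6 N and 12 N. It may have slipped up 1–2 mm in the grip. It is back in the pot, upright.
- **Collar:** I screwed it clockwise to the stop, which showed as a wrist torque of 3.3 N m with the white line pointing at the spout. I then turned it back counter-clockwise.
- **Collar setting:** The tool turned 91.8° from the stop, less about 1.8° of slip seen in the wrist picture, so the collar moved about 90°. As a separate check, the white line points to about 256°, against 256.5° expected from the spout direction. Both figures are good to a degree or two.
- **Other checks:** In the final pictures the mug, cup, tray, scoop and look-alike brushes are where they started. The only mismatch was 1–3 mm between cameras on position. I corrected for that at the collar using the measured forces, and a side load of about 7 N remains on the grip.

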